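# Hook the grease filter under its lip and swing it home

## Robot

A 6-joint arm with a two-finger parallel gripper is mounted at the origin on a cart in front of the work surface, level with it; the furniture and walls round the work are solid. World frame = base frame: x ahead of the robot, y to its left, z up, the work surface at z = 0. Lengths are in mm, angles in degrees, forces in N, time in s.
With the tool pointing down it reaches from about 275 to 725 mm from the base axis. Payload 15.9 kg.
Tool frame: the origin (TCP) lies at the very end of the fingers, on their centre line; the grasp point (between the pads) lies 19 mm behind it (manip.grasp_offset is the distance from the TCP to the grasp point, in mm); z points along the fingers, y is the line along which they close (so a half turn about z gives the same grasp; the last joint's range is limited). The gripper opens to 85 mm and grips with 20 to 120 N. Pads are 22 mm wide; open, the fingers measure 114 mm over their backs; the gripper's body (76 mm by 85 mm) begins 54 mm behind the grasp point. The pads swing forward as they close: fully open they stand 13 mm farther back than shut.
Start: joints at [-65.89, 12.198, -1.971, 75.831, 0, 90], TCP at [204.238, -456.369, 231.306] pointing down, gripper open.
Joint ranges: [-170.91, 170.91], [-42.67, 98.43], [-65.05, 77.54], [-120.47, 116.71], [-90, 82.35], [-180, 180]. Speed limits (degrees/s): [108.29, 108.29, 136.94, 147.25, 180, 180].

## Interface

Orientations are given as a 3x3 rotation matrix whose columns are the frame's x, y, z axes.
In Python, from station import sensors, imaging, workorder, nets, manip gives the robot as it stands.
- The arm moves only by the tool drive_tool, never from a script. Its argument "commands" is a list that holds one entry, the list of rows, each a list of 7 numbers: the closure, from -1 (fully open) to 1 (shut), then the shift along the world's x, y, z scaled (see below), then the turn, a rotation vector about the world's x, y, z scaled (see below). A call has 1 to 12 rows; each row is the pose to reach, as a shift and turn from the pose commanded when the call began; what a row does not reach only later rows make up. The controller multiplies each number of a shift by 0.25 m and each number of a turn by 30 degrees. A row lasts 1/12 s, in which the tool goes at most 41.7 mm and 7.16 degrees, less where a joint would pass 70% of its speed; a pose out of reach is approached as far as the arm can. A call with a number of a shift or a turn outside -1 to 1 is refused whole. A call with a gripper value outside its range is refused whole. The fingers move at their own pace and stop on an object; the grip force is fixed at half the most. Time passes only in rows, so rows that repeat a pose let the fingers close. It gives the time, the measured TCP pose, the force, the opening and the grip force at its end, in the units of the state.
- sensors.read_state(): the state, without advancing time (a new reading comes with each control period).
- imaging.camera(name): name is "scene" or "top" or "wrist"; returns a dict with "img" (384x512x3 uint8, red, green, blue), "fx", "fy", "cx", "cy" (pixels), "k1" (the pictures are not rectified: a ray, as slopes to the right and down, at radius r is drawn at 1 + k1 r^2 times it, then the intrinsics apply), "R" (3x3) and "t" (3): a world point X has camera coordinates R X + t. Camera axes: x right, y down, z forward; pixel columns grow to the right and rows downward; lengths in mm; the calibration is good to about 2 mm. A picture is of the moment at which its call begins. There is no depth.
- workorder.finish_job(): hands the job in; it is judged then, once.
Trained networks look in a picture, given as the dict that the camera call returned (one of the last four; its "shot" number tells which), for a name from the list of things; names that differ only in an ending like _2 or _b are one class to them, and where a whole thing is asked for, a point or a joint stands for the part that bears it (a point fixed in the world has none). Each returns a list of dicts, best first, with "confidence" (0 to 1); they miss things now and then, are a little off and sometimes report something else, mostly with a low value. They report only what shows in the picture. A call takes as long as a camera call. They do not tell look-alikes from the thing itself.
- nets.recognise(picture, thing): "centre" ([row, column] in pixels, amid what is visible of it).
The state is a dict: "time": time; "joint_pos": joint angles; "joint_vel": joint speeds; "effort": joint torques, N m; "tcp_pos": TCP position; "tool_rot": TCP orientation; "force": force on the tool from outside, world axes, zero at the start; "wrist_torque": the same for the moment, N m; "gripper_width": opening from 0.0 (shut) to 1.0 (fully open); "gripper_force": force on a finger pad.
Only numpy, scipy, OpenCV 4.12 (cv2) and the standard library are available. Lean on these libraries where they do the work, as an engineer would, in place of code of your own. Each camera call takes 0.05 s, during which the arm holds its last target. There are 200 camera calls.

## Task

Put the grease filter back into the tabletop extractor: slide its far edge (the one away from the handle) in under the retaining lip until it meets the stop, then swing the handle end down and press it gently past the sprung roller so that the filter lies flat and fully home. Feel your way and do not force the filter against the extractor, and leave the other things on the worktop standing where they are.

Things in the scene. Friction and masses are not known exactly. Their poses are not given: they have to be found in the camera images.
- extractor: Low open metal housing fixed to the worktop, 242 (x) x 168 (y) x 14 mm. Origin: centre of its underside; +x points to the lip end (away from the robot), z up. In it a cradle is clamped, and stays, anywhere from -15 to +15 mm along x: this offset d is NOT measured, find it by feel or sight. Measured points of the extractor assume d = 0: add d to their x.
- seat (a point): Centre (for d = 0) of the top of the cradle's flat seat, 14 mm above the extractor's underside; extractor axes. The 6 mm thick filter finally lies flat on it. Side guides stand at y = +-69 mm from here (4 mm free on each side), flared outward, tops 15 mm above the seat.
- slot (a point): Middle (for d = 0) of the mouth of the slot under the retaining lip; extractor axes, 52.5 mm along x from the seat's centre, 8 mm above the seat. The slot is 16 mm high (seat to underside of lip) and runs 34 mm in +x to a rigid upright stop; the lip is 3 mm thick. The stop to the inner faces of the cheeks at the other end is only 2 mm more than the filter's length.
- catch (a point): Axis (for d = 0) of the sprung roller at the -x end: 12 mm diameter, 72 long along y, 86.5 mm in -x from the seat's centre, 11.4 above the seat. It stands 5 mm inward of the cheeks beside it (at y = +-56, tops 17 above the seat) and yields outward up to 7 mm (4 N, then 0.8 N per mm). Press the handle end down past it, about 10 N; it then holds the filter's edge beneath it.
- filter_handle (a point): Grease filter: loose metal frame 170 (x) x 130 (y) x 6 mm, 0.25 to 0.5 kg, lying flat on the worktop. Point: centre of its upright handle bar, 10 mm thick (x, grip across this), 62 long (y), 26 high (z), 33 above the frame's underside, 14 mm gap beneath the bar. Filter axes: +x from handle to far edge (away from the robot), z up. The bar stands 30 mm from the frame's middle.
- filter_far_edge (a point): Middle of the filter's far edge face (the end farther from the handle), half-way through the 6 mm thickness; filter axes. It is 115 mm along filter +x from the handle point and 30 mm lower. This edge goes under the lip.
- filter_near_edge (a point): Middle of the filter's near edge face (handle end), half-way through the thickness; filter axes. 55 mm along filter -x from the handle point and 30 mm lower. This edge goes down past the roller.
- salt_shaker_mid (a point): Salt shaker, 44 mm diameter, 90 high, standing loose; its centre. Leave it standing.
- spice_jar_mid (a point): Spice jar with a dark cap, 45 mm diameter, 105 high, standing loose; its centre. Leave it standing.
- tin_mid (a point): Food tin, 76 mm diameter, 110 high, standing loose; its centre. Leave it standing.
- squeeze_bottle_mid (a point): White squeeze bottle with a green nozzle, 62 mm diameter, 213 high, standing loose; point on its axis 100 mm up. Leave it standing.
Not all that is in view belongs to the job. What is shaped like the part that bears salt_shaker_mid but green is not meant.

How it is judged:
By the outcome, as a careful person would: the job done as asked, in the order asked, and still so for the second after the job is handed in, with the robot touching nothing.
It also fails if it takes over 51 s, if anything falls off the work surface, if the arm or the gripper's body presses on something with over 40 N, if the wrist force passes 120 N, or if a joint passes its speed limit or range.

## Working session

There is one attempt and no reset: what is moved stays moved. The work goes in short steps, Python scripts to look and compute and a tool call to move; the robot and the scene stay as the last step left them, time stands still between calls to the robot, and variables do not carry over. Pictures are saved under pics/ and viewed, at most 10 in all, crops included, and the job is handed in when it is done.

Besides the shell and the picture viewer there is one more tool, called after ">>>" as name(argument=value, ...), one argument or row to a line, values as JSON. drive_tool: Moves the arm, as the interface text tells. Its arguments: {"type":"object","properties":{"commands":{"type":"array","items":{"type":"array","items":{"type":"array","items":{"type":"number","minimum":-1,"maximum":1}}}}},"required":["commands"]}

```bash
ls; mkdir -p pics; cat > h.py <<'E'
import numpy as np, cv2
from station import sensors, imaging, workorder, nets, manip
def ray(c,px):
    r,cc=px; d=np.array([(cc-c["cx"])/c["fx"],(r-c["cy"])/c["fy"]]); u=d.copy()
    for _ in range(20): u=d/(1+c["k1"]*(u@u))
    R=np.array(c["R"]); return -R.T@np.array(c["t"]), R.T@np.array([u[0],u[1],1.])
def onz(c,px,z):
    o,d=ray(c,px); return o+d*(z-o[2])/d[2]
def proj(c,X):
    p=np.array(c["R"])@np.array(X,float)+np.array(c["t"]); u=p[:2]/p[2]; u=u*(1+c["k1"]*(u@u))
    return np.array([u[1]*c["fy"]+c["cy"],u[0]*c["fx"]+c["cx"]])
def save(c,n,crop=None,s=1):
    im=c["img"][:,:,::-1]
    if crop: im=im[crop[0]:crop[1],crop[2]:crop[3]]
    cv2.imwrite("pics/"+n,cv2.resize(im,None,fx=s,fy=s,interpolation=cv2.INTER_CUBIC))
E
python3 - <<'E'
from h import *
np.set_printoptions(precision=1,suppress=True)
ims=[]
for n in ("scene","top"):
    c=imaging.camera(n); ims.append(c["img"])
    o,_=ray(c,(0,0)); print(n,o,c["fx"])
    for t,z in dict(extractor=14,filter_handle=33,filter_far_edge=3,filter_near_edge=3,seat=14,slot=22,catch=25,salt_shaker_mid=45,spice_jar_mid=52,tin_mid=55,squeeze_bottle_mid=100).items():
        for q in nets.recognise(c,t)[:3]: print(t,round(q["confidence"],2),np.array(q["centre"]),onz(c,q["centre"],z))
cv2.imwrite("pics/a.png",ims[0][:,:,::-1]);cv2.imwrite("pics/b.png",cv2.resize(ims[1][:,:,::-1],(800,600)))
s=sensors.read_state(); print(s)
E
```

```text
pics
scene [-285.  -881.2  777. ] 414.60602216261793
extractor 0.71 [254.  294.6] [ 451.6 -270.7   14. ]
filter_handle 0.93 [194.  200.4] [448.1 170.3  33. ]
filter_far_edge 0.63 [196.7 196.5] [455.7 207.2   3. ]
filter_near_edge 0.96 [196.3 197.7] [460.5 206.4   3. ]
seat 0.88 [255.7 288.5] [ 433.2 -263.5   14. ]
slot 0.66 [254.9 287.6] [ 426.5 -265.8   22. ]
catch 0.86 [254.  290.8] [ 433.2 -271.9   25. ]
salt_shaker_mid 0.73 [230.3 241.3] [ 391.9 -107.5   45. ]
salt_shaker_mid 0.62 [215.7 223.1] [404.3  -7.3  45. ]
salt_shaker_mid 0.61 [203.5 236.4] [483.7  18.1  45. ]
tin_mid 0.92 [156.3 182.2] [558.7 433.6  55. ]
squeeze_bottle_mid 0.93 [255.9 377.7] [ 513.9 -492.4  100. ]
top [ -20.2  151.5 1503.7] 374.7155315938902
extractor 0.98 [185.8 298.1] [ 560.5 -245.4   14. ]
extractor 0.16 [232.9 200.4] [476.4 213.8  14. ]
filter_handle 0.61 [231.5 203.4] [472.3 199.8  33. ]
filter_far_edge 0.77 [230.6 203.3] [486.3 200.2   3. ]
filter_far_edge 0.53 [187.1 297.9] [ 559.2 -245.4    3. ]
filter_near_edge 0.92 [231.6 199.8] [486.3 215.3   3. ]
filter_near_edge 0.56 [170.4 355.8] [ 561.1 -520.     3. ]
seat 0.87 [186.  295.7] [ 562.7 -235.1   14. ]
slot 0.6 [184.3 296.9] [ 565.7 -240.7   22. ]
catch 0.89 [186.1 297. ] [ 556.3 -237.4   25. ]
salt_shaker_mid 0.64 [208.2 240.1] [522.2  28.3  45. ]
spice_jar_mid 0.72 [180.4 240.9] [640.5 -10.1  52. ]
tin_mid 0.94 [226.8 141.7] [556.8 433.9  55. ]
squeeze_bottle_mid 0.61 [172.2 355.2] [ 516.5 -470.9  100. ]
{'time': 1.2, 'joint_pos': array([-65.9,  12.2,  -2. ,  75.8,  -0. ,  90. ]), 'joint_vel': array([-0. ,  0. , -0. ,  0. ,  0. ,  0.1]), 'effort': array([ -0. , -68.6,  48.7,   0. ,  -0. ,  -0. ]), 'tcp_pos': array([ 204.2, -456.4,  231.3]), 'tool_rot': array([[ 0.9,  0.4,  0. ],
       [ 0.4, -0.9, -0. ],
       [-0. ,  0. , -1. ]]), 'force': array([ 0.7,  0.6, -0.4]), 'wrist_torque': array([-0.1,  0. ,  0. ]), 'gripper_force': 0.0, 'gripper_width': 0.999838916128888}
```

View pics/a.png

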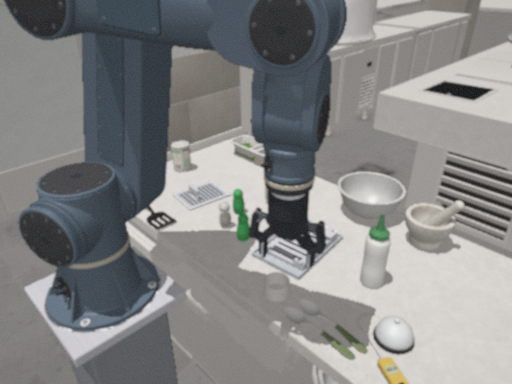

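View pics/b.png

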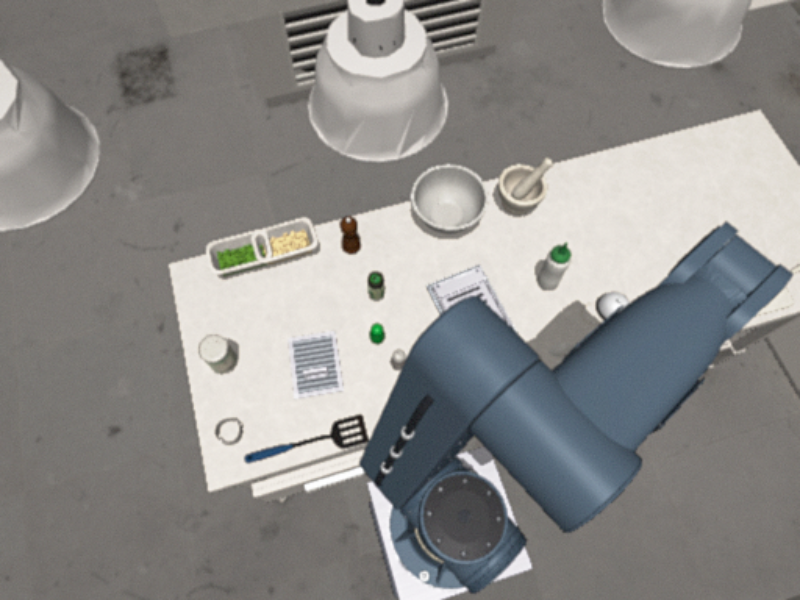

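The pictures show the filter at b(316,363), the grey salt shaker at b(398,358) and the green look‑alike at b(377,333). The extractor is partly hidden under the arm at b(470,290), and the squeeze bottle is at b(553,268). Next I measure the filter's corners.

```bash
python3 - <<'E'
from h import *
np.set_printoptions(precision=1,suppress=True)
c=imaging.camera("top")
for p in [(335,290),(331,336),(392,343),(397,297),(372,302),(372,327)]: print(p,onz(c,np.array(p)*.64,33 if p[0]==372 else 6))
save(c,"c.png",(190,270,170,270),8)
for n in ["wrist"]:
    w=imaging.camera(n); print(np.array(w["R"]),ray(w,(0,0))[0],w["fx"])
E
```

```text
(335, 290) [576.8 254.5   6. ]
(331, 336) [551.7 131.8   6. ]
(392, 343) [382.2 157.8   6. ]
(397, 297) [404.1 276.    6. ]
(372, 302) [457.2 246.   33. ]
(372, 327) [438.3 183.7  33. ]
[[ 0.4 -0.9  0. ]
 [-0.9 -0.4  0.3]
 [-0.3 -0.1 -1. ]] [ 274.4 -425.4  373.3] 265.5241086434989
```

View pics/c.png

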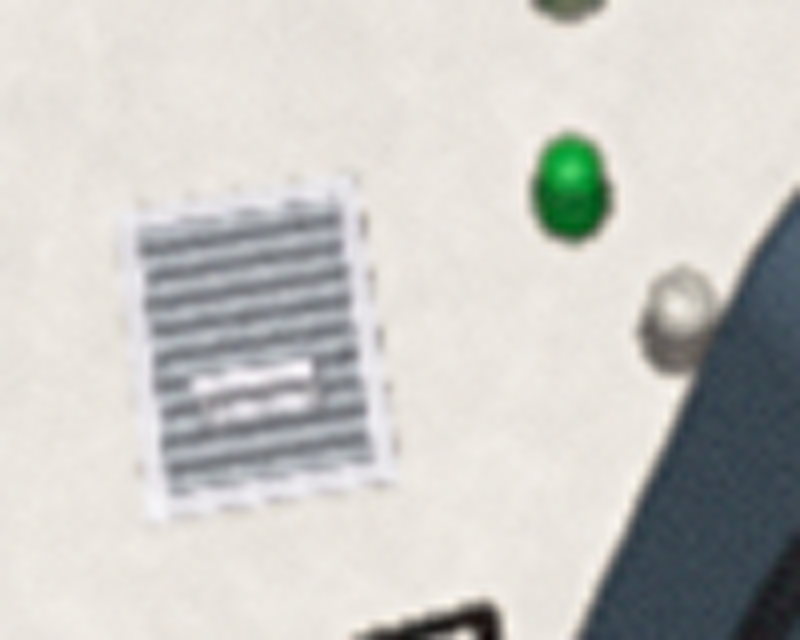

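>>> drive_tool(
  commands=[
    [[-1, 0.32, 0.888, 0.08, 0, 0, 0.643], [-1, 0.32, 0.888, 0.08, 0, 0, 0.643], [-1, 0.32, 0.888, 0.08, 0, 0, 0.643], [-1, 0.32, 0.888, 0.08, 0, 0, 0.643], [-1, 0.32, 0.888, 0.08, 0, 0, 0.643], [-1, 0.32, 0.888, 0.08, 0, 0, 0.643], [-1, 0.32, 0.888, 0.08, 0, 0, 0.643]],
  ],
)

```text
time: 1.88
tcp_pos: [285.3, -230.8, 252.1]
tool_rot: [[0.724, 0.69, 0.002], [0.69, -0.724, 0.0], [0.001, 0.001, -1.0]]
force: [-0.4, -0.9, 0.5]
gripper_width: 1.003
gripper_force: 0.0
```

>>> drive_tool(
  commands=[
    [[-1, 0.32, 0.888, 0, 0, 0, 0.643], [-1, 0.32, 0.888, 0, 0, 0, 0.643], [-1, 0.32, 0.888, 0, 0, 0, 0.643], [-1, 0.32, 0.888, 0, 0, 0, 0.643], [-1, 0.32, 0.888, 0, 0, 0, 0.643], [-1, 0.32, 0.888, 0, 0, 0, 0.643], [-1, 0.32, 0.888, 0, 0, 0, 0.643]],
  ],
)

```text
time: 2.47
tcp_pos: [365.8, -7.2, 251.3]
tool_rot: [[0.453, 0.892, 0.001], [0.892, -0.453, 0.001], [0.002, -0.0, -1.0]]
force: [-0.1, -1.5, 0.5]
gripper_width: 0.996
gripper_force: 0.0
```

>>> drive_tool(
  commands=[
    [[-1, 0.32, 0.888, -0.3, 0, 0, 0.643], [-1, 0.32, 0.888, -0.3, 0, 0, 0.643], [-1, 0.32, 0.888, -0.3, 0, 0, 0.643], [-1, 0.32, 0.888, -0.3, 0, 0, 0.643], [-1, 0.32, 0.888, -0.3, 0, 0, 0.643], [-1, 0.32, 0.888, -0.3, 0, 0, 0.643], [-1, 0.32, 0.888, -0.3, 0, 0, 0.643], [-1, 0.32, 0.888, -0.3, 0, 0, 0.643]],
  ],
)

```text
time: 3.13
tcp_pos: [444.2, 210.5, 175.0]
tool_rot: [[0.137, 0.991, -0.002], [0.991, -0.137, -0.001], [-0.001, -0.002, -1.0]]
force: [0.4, -0.2, 0.2]
gripper_width: 1.0
gripper_force: 0.0
```

```bash
python3 - <<'E'
from h import *
np.set_printoptions(precision=2,suppress=True)
s=sensors.read_state(); print(s["time"],s["tcp_pos"],s["tool_rot"],s["joint_pos"])
c=imaging.camera("wrist"); save(c,"d.png",None,1)
print(ray(c,(0,0))[0])
for t,z in dict(filter_handle=33,filter_far_edge=3,filter_near_edge=3).items():
    for q in nets.recognise(c,t)[:2]: print(t,q["confidence"],q["centre"],onz(c,q["centre"],z))
t=imaging.camera("top"); 
a=c["img"][:,:,::-1]; b=cv2.resize(t["img"][130:250,230:390,::-1],(512,384),interpolation=cv2.INTER_CUBIC)
cv2.imwrite("pics/d.png",cv2.resize(np.hstack([a]),(800,600))); cv2.imwrite("pics/e.png",cv2.resize(b,(800,600)))
import pickle; pickle.dump((c,t),open("ct.pkl","wb"))
E
```

```text
3.1333 [444.18 210.54 175.04] [[ 0.14  0.99 -0.  ]
 [ 0.99 -0.14 -0.  ]
 [-0.   -0.   -1.  ]] [ 25.36  12.33  -9.99  67.8   -0.   123.25]
[455.35 286.21 316.9 ]
filter_handle 0.62 [166.4, 288.6] [481.03 219.76  33.  ]
filter_far_edge 0.71 [168.0, 286.5] [481.03 211.13   3.  ]
filter_near_edge 0.67 [165.2, 285.6] [480.32 214.7    3.  ]
```

View pics/d.png

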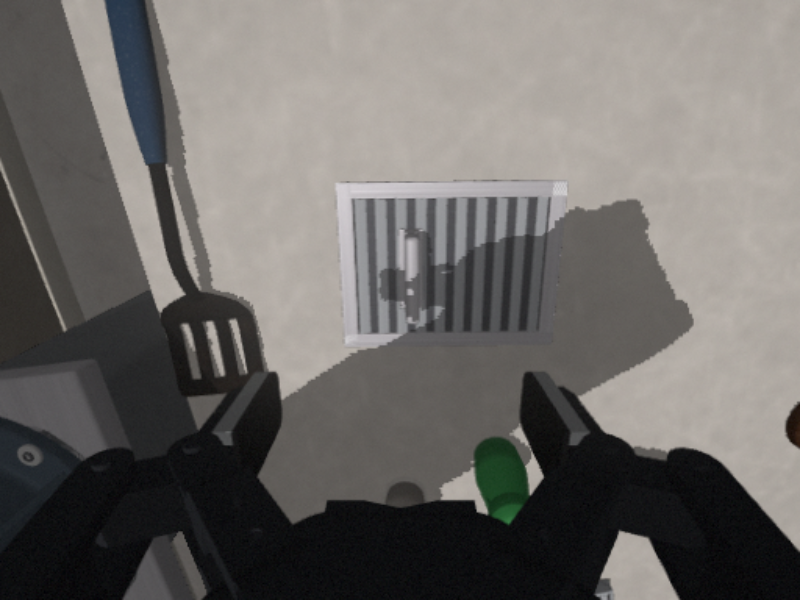

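View pics/e.png

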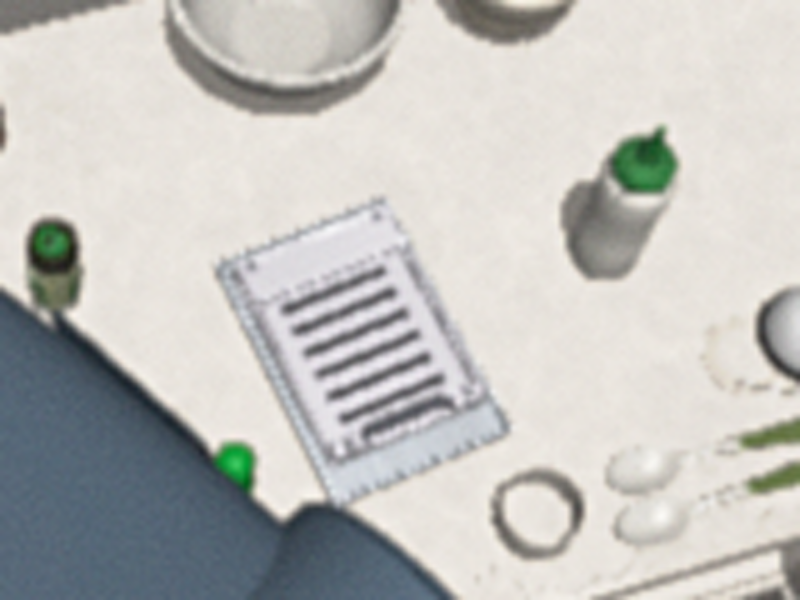

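The wrist view shows the filter with corners d(336,184),(567,182),(552,344),(346,345) and its bar at d(411,230–320). The top view shows the extractor's corners at e(218,265),(385,200),(508,430),(338,503), its lip plate at the far end and its roller near e(410,420).

```bash
python3 - <<'E'
from h import *
import pickle
np.set_printoptions(precision=1,suppress=True)
c,t=pickle.load(open("ct.pkl","rb"))
D=lambda x,y,z:onz(c,(y*.64,x*.64),z)
for p in [(336,184,6),(567,182,6),(552,344,6),(346,345,6),(407,230,33),(413,322,33),(410,276,33)]: print(p,D(*p))
E_=lambda x,y,z:onz(t,(130+y*.2,230+x*.2),z)
print("extr")
for p in [(218,265,14),(385,200,14),(508,430,14),(338,503,14),(410,420,25),(258,302,33),(402,243,33),(362,437,25),(455,403,25)]: print(p,E_(*p))
E
```

```text
(336, 184, 6) [406.7 280.9   6. ]
(567, 182, 6) [573.  259.5   6. ]
(552, 344, 6) [558.3 132.5   6. ]
(346, 345, 6) [391.5 154.8   6. ]
(407, 230, 33) [453.4 244.7  33. ]
(413, 322, 33) [448.8 177.5  33. ]
(410, 276, 33) [451.2 212.3  33. ]
extr
(218, 265, 14) [ 604.3 -147.5   14. ]
(385, 200, 14) [ 621.5 -309.1   14. ]
(508, 430, 14) [ 388.2 -333.1   14. ]
(338, 503, 14) [ 369.2 -174.6   14. ]
(410, 420, 25) [ 417.3 -254.4   25. ]
(258, 302, 33) [ 553.3 -165.5   33. ]
(402, 243, 33) [ 569.9 -302.9   33. ]
(362, 437, 25) [ 414.8 -210.7   25. ]
(455, 403, 25) [ 420.6 -295.9   25. ]
```

>>> drive_tool(
  commands=[
    [[-1, 0.033, 0.004, -0.3, 0, 0, 0.013], [-1, 0.033, 0.004, -0.5, 0, 0, 0.013], [-1, 0.033, 0.004, -0.6, 0, 0, 0.013], [-1, 0.033, 0.004, -0.636, 0, 0, 0.013], [-1, 0.033, 0.004, -0.636, 0, 0, 0.013], [-1, 0.033, 0.004, -0.636, 0, 0, 0.013], [0, 0.033, 0.004, -0.636, 0, 0, 0.013], [1, 0.033, 0.004, -0.636, 0, 0, 0.013], [1, 0.033, 0.004, -0.636, 0, 0, 0.013], [1, 0.033, 0.004, -0.636, 0, 0, 0.013], [1, 0.033, 0.004, -0.636, 0, 0, 0.013], [1, 0.033, 0.004, -0.636, 0, 0, 0.013]],
  ],
)

```text
time: 4.38
tcp_pos: [452.7, 210.8, 17.8]
tool_rot: [[0.133, 0.991, 0.001], [0.991, -0.133, 0.0], [0.0, 0.001, -1.0]]
force: [-1.0, -0.4, -0.3]
gripper_width: 0.145
gripper_force: 0.0
```

>>> drive_tool(
  commands=[
    [[1, 0, 0, 0, 0, 0, 0], [1, 0, 0, 0, 0, 0, 0], [1, 0, 0, 0, 0, 0, 0], [1, 0, 0, 0, 0, 0, 0]],
  ],
)

```text
time: 4.72
tcp_pos: [452.8, 210.8, 17.9]
tool_rot: [[0.133, 0.991, 0.001], [0.991, -0.133, 0.0], [0.0, 0.001, -1.0]]
force: [-1.0, -0.3, 9.8]
gripper_width: 0.108
gripper_force: 60.0
```

>>> drive_tool(
  commands=[
    [[1, 0, 0, 0.1, 0, 0, 0], [1, 0, 0, 0.25, 0, 0, 0], [1, 0, 0, 0.4, 0, 0, 0], [1, 0, -0.1, 0.55, 0, 0, 0.1], [1, 0, -0.25, 0.65, 0, 0, 0.2], [1, 0, -0.4, 0.68, 0, 0, 0.3], [1, 0, -0.55, 0.68, 0, 0, 0.4], [1, 0, -0.7, 0.68, 0, 0, 0.46], [1, 0, -0.84, 0.68, 0, 0, 0.46], [1, 0, -0.84, 0.68, 0, 0, 0.46]],
  ],
)

```text
time: 5.55
tcp_pos: [451.9, -4.3, 187.3]
tool_rot: [[-0.103, 0.995, -0.0], [0.995, 0.103, -0.002], [-0.002, -0.001, -1.0]]
force: [-0.4, 1.8, -3.3]
gripper_width: 0.105
gripper_force: 59.5
```

>>> drive_tool(
  commands=[
    [[1, -0.02, -0.14, 0, 0, 0, 0], [1, -0.04, -0.28, 0, 0, 0, 0], [1, -0.06, -0.42, 0, 0, 0, 0], [1, -0.08, -0.56, 0, 0, 0, 0], [1, -0.1, -0.7, 0, 0, 0, 0], [1, -0.12, -0.84, 0, 0, 0, 0], [1, -0.144, -0.94, 0, 0, 0, 0], [1, -0.144, -1, 0, 0, 0, 0], [1, -0.144, -1, 0, 0, 0, 0], [1, -0.144, -1, 0, 0, 0, 0], [1, -0.144, -1, 0, 0, 0, 0]],
  ],
)

```text
time: 6.47
tcp_pos: [416.3, -248.9, 187.1]
tool_rot: [[-0.107, 0.994, -0.001], [0.994, 0.107, 0.001], [0.001, -0.0, -1.0]]
force: [0.2, -0.6, -4.0]
gripper_width: 0.104
gripper_force: 59.5
```

```bash
python3 - <<'E'
from h import *
import pickle
np.set_printoptions(precision=3,suppress=True)
s=sensors.read_state(); print(s)
c=imaging.camera("wrist"); 
cv2.imwrite("pics/f.png",cv2.resize(c["img"][:,:,::-1],(800,600),interpolation=cv2.INTER_CUBIC))
pickle.dump((c,s),open("f.pkl","wb"))
E
```

```text
{'time': 6.4667, 'joint_pos': array([-30.876,  11.209,  -9.629,  69.205,   0.01 ,  52.954]), 'joint_vel': array([ 0.911, -0.406, -0.091,  0.045, -0.03 , -0.013]), 'effort': array([ -1.594, -67.442,  49.734,  -0.141,  -0.005,  -0.035]), 'tcp_pos': array([ 416.332, -248.864,  187.088]), 'tool_rot': array([[-0.107,  0.994, -0.001],
       [ 0.994,  0.107,  0.001],
       [ 0.001, -0.   , -1.   ]]), 'force': array([ 0.248, -0.596, -3.961]), 'wrist_torque': array([0.039, 0.114, 0.012]), 'gripper_force': 59.518319964408875, 'gripper_width': 0.10365707034265201}
```

View pics/f.png

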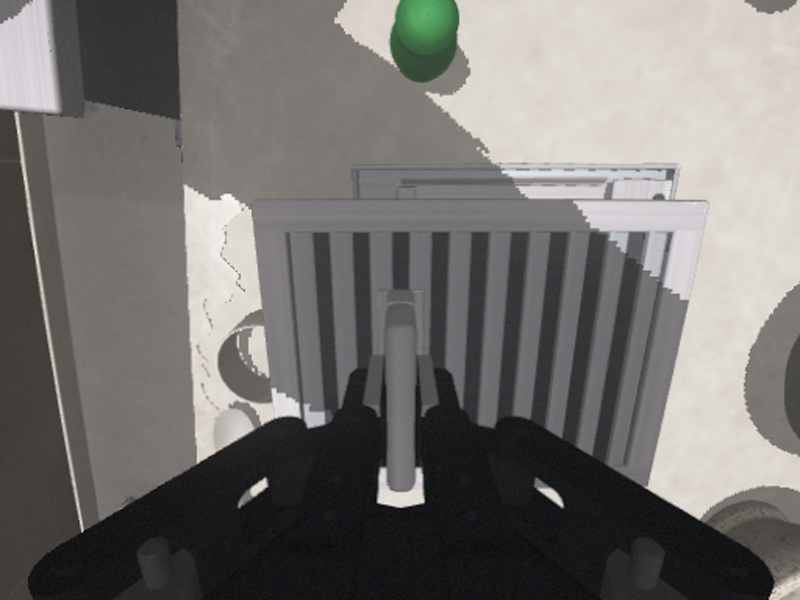

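The filter is held square, with its left edge at f(252,200)–(708,202). Below it the extractor's left edge runs f(353,165)–(679,165), the lip plate's mouth edge is at about f(613,182), and the cheek or near end is at about f(400,187).

```bash
python3 - <<'E'
from h import *
import pickle
np.set_printoptions(precision=1,suppress=True)
c,s=pickle.load(open("f.pkl","rb"))
D=lambda x,y,z:onz(c,(y*.64,x*.64),z)
a=np.radians(6.2);u=np.array([np.cos(a),np.sin(a)]);v=np.array([-u[1],u[0]])
tcp=s["tcp_pos"][:2]
def loc(P,o): w=P[:2]-o; return np.array([w@u,w@v])
print("filter rel tcp", [loc(D(x,y,175.3),tcp) for x,y in ((252,200),(708,202),(648,487))])
O=np.array([495.8,-241.1])
for n,x,y,z in (("nearL",353,165,14),("farL",679,165,14),("lip",613,180,33),("lip2",613,198,33),("lipR",672,180,33),("cheek",400,187,31),("guideN",402,181,29),("guideF",607,181,29)): print(n,D(x,y,z),loc(D(x,y,z),O))
im=c["img"][95:135,215:445,::-1]; cv2.imwrite("pics/g.png",cv2.resize(im,(800,139*2),interpolation=cv2.INTER_CUBIC))
E
```

```text
filter rel tcp [array([-53.7,  65.1]), array([113.3,  64.6]), array([114.3, -63.8])]
nearL [ 373.8 -174.9   14. ] [-114.2   79. ]
farL [ 610.9 -148.4   14. ] [124.4  79.8]
lip [ 555.4 -165.    33. ] [67.4 69.2]
lip2 [ 558.4 -176.9   33. ] [69.2 57.1]
lipR [ 596.7 -160.2   33. ] [109.1  69.6]
cheek [ 409.3 -186.    31. ] [-80.1  64.1]
guideN [ 410.3 -181.9   29. ] [-78.7  68.1]
guideF [ 553.3 -166.    29. ] [65.2 68.4]
```

View pics/g.png

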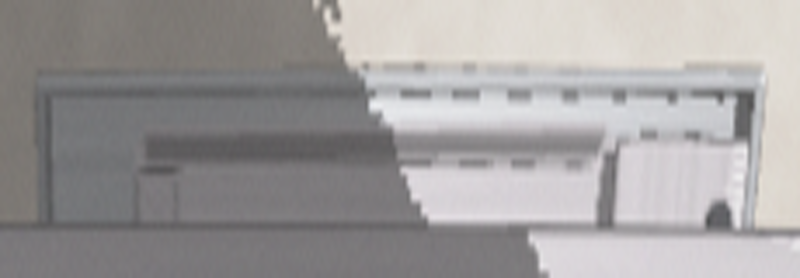

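>>> drive_tool(
  commands=[
    [[1, 0.06, -0.006, -0.1, -0.02, 0.18, 0], [1, 0.06, -0.006, -0.2, -0.04, 0.365, 0], [1, 0.06, -0.006, -0.3, -0.04, 0.365, 0], [1, 0.06, -0.006, -0.38, -0.04, 0.365, 0], [1, 0.06, -0.006, -0.43, -0.04, 0.365, 0], [1, 0.06, -0.006, -0.456, -0.04, 0.365, 0], [1, 0.06, -0.006, -0.456, -0.04, 0.365, 0], [1, 0.06, -0.006, -0.456, -0.04, 0.365, 0], [1, 0.06, -0.006, -0.456, -0.04, 0.365, 0]],
  ],
)

```text
time: 7.27
tcp_pos: [432.1, -251.0, 74.4]
tool_rot: [[-0.108, 0.976, -0.188], [0.994, 0.106, -0.022], [-0.001, -0.19, -0.982]]
force: [-0.6, 0.1, -4.1]
gripper_width: 0.104
gripper_force: 60.0
```

```bash
python3 - <<'E'
from h import *
import pickle
np.set_printoptions(precision=3,suppress=True)
s=sensors.read_state(); print(s["time"],s["tcp_pos"],s["tool_rot"],s["force"],s["wrist_torque"])
c=imaging.camera("wrist"); 
cv2.imwrite("pics/h.png",cv2.resize(c["img"][:,:,::-1],(800,600),interpolation=cv2.INTER_CUBIC))
pickle.dump((c,s),open("hh.pkl","wb"))
E
```

```text
7.2667 [ 432.104 -250.973   74.429] [[-0.108  0.976 -0.188]
 [ 0.994  0.106 -0.022]
 [-0.001 -0.19  -0.982]] [-0.561  0.11  -4.099] [ 0.051 -0.246  0.01 ]
```

View pics/h.png

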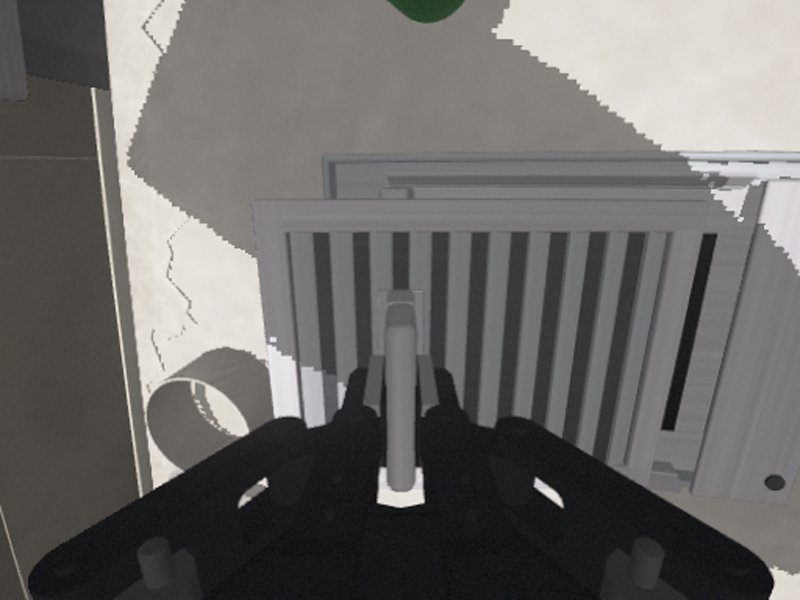

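The filter's far edge (f: 708,202 → 648,487) sits short of the lip mouth edge (about h(755,190)→(692,495)). The left guide is at h(385–720,180) and the right guide at h(655–690,465–490). I enlarge the lip region for centring.

```bash
python3 - <<'E'
from h import *
import pickle
c,s=pickle.load(open("hh.pkl","rb"))
a=c["img"][95:160,380:512,::-1]; b=c["img"][270:335,380:512,::-1]
cv2.imwrite("pics/i.png",cv2.resize(cv2.convertScaleAbs(np.vstack([a,b]),alpha=1.2),None,fx=4.5,fy=4.5,interpolation=cv2.INTER_CUBIC))
E
```

```text
(no output)
```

View pics/i.png

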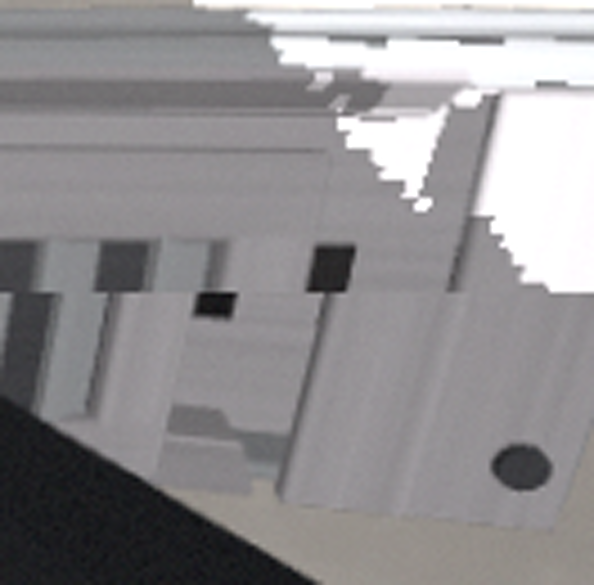

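```bash
python3 - <<'E'
from h import *
import pickle
np.set_printoptions(precision=1,suppress=True)
c,s=pickle.load(open("hh.pkl","rb"))
a=np.radians(6.2);u=np.array([np.cos(a),np.sin(a)]);v=np.array([-u[1],u[0]]);O=np.array([495.8,-241.1])
def L(x,y,z):
    px=(95+y/4.5 if y<292.5 else 270+(y-292.5)/4.5, 380+x/4.5)
    P=onz(c,px,z)[:2]-O; return P@u,P@v
for n,x,y,z in (("lipL",495,92,33),("lipR",280,495,33),("lipRfar",552,527,33),("gL foot",385,112,14),("gL top",385,80,29),("gR top",168,437,29),("gR foot",168,405,14),("filtL",325,150,41),("filtR",160,480,41)): print(n,np.array(L(x,y,z)))
th=np.arcsin(.19); t=s["tcp_pos"][:2]-O; print("tcp",t@u,t@v, "far edge bottom u", t@u+108.5,"yaw",np.degrees(np.arctan2(-s["tool_rot"][0,0],s["tool_rot"][1,0])))
# tool_y yaw
r=s["tool_rot"]; print(np.degrees(np.arctan2(r[1,1],r[0,1])))
E
```

```text
lipL [67.2 69.5]
lipR [ 69.1 -73.8]
lipRfar [110.2 -74.3]
gL foot [64.2 66. ]
gL top [55.7 70.7]
gR top [ 52.  -67.8]
gR foot [ 58.  -72.3]
filtL [44.4 62.2]
filtR [ 46.5 -67. ]
tcp -64.38957479812211 -2.936203534453961 far edge bottom u 44.11042520187789 yaw 6.189350052974169
6.175578239407573
```

>>> drive_tool(
  commands=[
    [[1, 0, 0, -0.03, 0, 0, 0], [1, 0, 0, -0.06, 0, 0, 0], [1, 0, 0, -0.072, 0, 0, 0], [1, 0, 0, -0.072, 0, 0, 0], [1, 0, 0, -0.072, 0, 0, 0]],
  ],
)

```text
time: 7.73
tcp_pos: [431.2, -250.8, 55.0]
tool_rot: [[-0.107, 0.976, -0.191], [0.994, 0.105, -0.02], [0.0, -0.192, -0.981]]
force: [0.4, -0.2, -3.4]
gripper_width: 0.099
gripper_force: 59.9
```

>>> drive_tool(
  commands=[
    [[1, 0.03, 0.003, 0, 0, 0, 0], [1, 0.06, 0.007, 0, 0, 0, 0], [1, 0.09, 0.01, 0, 0, 0, 0], [1, 0.11, 0.013, 0, 0, 0, 0], [1, 0.12, 0.014, 0, 0, 0, 0], [1, 0.12, 0.014, 0, 0, 0, 0]],
  ],
)

```text
time: 8.23
tcp_pos: [462.2, -247.2, 55.2]
tool_rot: [[-0.108, 0.976, -0.19], [0.994, 0.106, -0.021], [-0.0, -0.191, -0.982]]
force: [-0.4, 0.2, -3.3]
gripper_width: 0.103
gripper_force: 60.0
```

>>> drive_tool(
  commands=[
    [[1, 0.02, 0.002, 0, 0, 0, 0], [1, 0.04, 0.004, 0, 0, 0, 0], [1, 0.06, 0.007, 0, 0, 0, 0], [1, 0.07, 0.008, 0, 0, 0, 0], [1, 0.07, 0.008, 0, 0, 0, 0]],
  ],
)

```text
time: 8.65
tcp_pos: [479.6, -245.3, 55.2]
tool_rot: [[-0.108, 0.976, -0.19], [0.994, 0.106, -0.021], [-0.0, -0.191, -0.982]]
force: [-0.9, -1.5, -4.2]
gripper_width: 0.102
gripper_force: 60.0
```

>>> drive_tool(
  commands=[
    [[1, 0.008, 0.001, 0, 0, 0, 0], [1, 0.016, 0.002, 0, 0, 0, 0], [1, 0.016, 0.002, 0, 0, 0, 0]],
  ],
)

```text
time: 8.9
tcp_pos: [483.2, -244.8, 55.3]
tool_rot: [[-0.108, 0.976, -0.19], [0.994, 0.105, -0.021], [-0.0, -0.191, -0.982]]
force: [-0.4, 0.0, -4.0]
gripper_width: 0.104
gripper_force: 60.0
```

>>> drive_tool(
  commands=[
    [[1, 0.006, 0.001, 0, 0, 0, 0], [1, 0.012, 0.001, 0, 0, 0, 0], [1, 0.012, 0.001, 0, 0, 0, 0]],
  ],
)

```text
time: 9.15
tcp_pos: [486.2, -244.6, 55.3]
tool_rot: [[-0.108, 0.976, -0.19], [0.994, 0.105, -0.021], [-0.0, -0.191, -0.982]]
force: [0.5, 0.8, -4.5]
gripper_width: 0.102
gripper_force: 60.0
```

>>> drive_tool(
  commands=[
    [[1, 0.004, 0, 0, 0, 0, 0], [1, 0.008, 0.001, 0, 0, 0, 0], [1, 0.008, 0.001, 0, 0, 0, 0]],
  ],
)

```text
time: 9.4
tcp_pos: [488.1, -244.4, 55.3]
tool_rot: [[-0.108, 0.976, -0.19], [0.994, 0.105, -0.021], [-0.0, -0.191, -0.982]]
force: [1.1, 0.0, -3.8]
gripper_width: 0.106
gripper_force: 60.0
```

>>> drive_tool(
  commands=[
    [[1, 0.004, 0, 0, 0, 0, 0], [1, 0.008, 0.001, 0, 0, 0, 0], [1, 0.008, 0.001, 0, 0, 0, 0]],
  ],
)

```text
time: 9.65
tcp_pos: [488.7, -244.5, 55.3]
tool_rot: [[-0.107, 0.975, -0.193], [0.994, 0.105, -0.022], [-0.001, -0.194, -0.981]]
force: [-10.8, -4.2, 1.6]
gripper_width: 0.106
gripper_force: 60.4
```

>>> drive_tool(
  commands=[
    [[1, -0.008, -0.001, 0, 0, 0, 0], [1, -0.011, -0.001, -0.012, 0.005, -0.045, 0], [1, -0.014, -0.001, -0.026, 0.01, -0.1, 0], [1, -0.017, -0.002, -0.04, 0.016, -0.149, 0], [1, -0.017, -0.002, -0.04, 0.016, -0.149, 0], [1, -0.017, -0.002, -0.04, 0.016, -0.149, 0]],
  ],
)

```text
time: 10.15
tcp_pos: [485.5, -244.6, 45.6]
tool_rot: [[-0.107, 0.988, -0.113], [0.994, 0.106, -0.013], [-0.0, -0.114, -0.993]]
force: [-0.4, 0.2, -3.1]
gripper_width: 0.11
gripper_force: 60.1
```

>>> drive_tool(
  commands=[
    [[1, -0.002, 0, -0.007, 0.003, -0.028, 0], [1, -0.003, 0, -0.014, 0.006, -0.056, 0], [1, -0.005, 0, -0.022, 0.009, -0.083, 0], [1, -0.005, 0, -0.022, 0.009, -0.083, 0]],
  ],
)

```text
time: 10.48
tcp_pos: [484.9, -244.7, 39.8]
tool_rot: [[-0.107, 0.992, -0.067], [0.994, 0.107, -0.008], [-0.001, -0.067, -0.998]]
force: [4.9, -0.7, -2.9]
gripper_width: 0.105
gripper_force: 60.1
```

>>> drive_tool(
  commands=[
    [[1, -0.001, 0, -0.006, 0.002, -0.022, 0], [1, -0.002, 0, -0.012, 0.005, -0.045, 0], [1, -0.003, 0, -0.017, 0.007, -0.067, 0], [1, -0.003, 0, -0.017, 0.007, -0.067, 0]],
  ],
)

```text
time: 10.82
tcp_pos: [484.0, -244.7, 35.5]
tool_rot: [[-0.107, 0.994, -0.032], [0.994, 0.107, -0.004], [-0.001, -0.033, -0.999]]
force: [6.5, -2.9, -4.4]
gripper_width: 0.105
gripper_force: 59.9
```

>>> drive_tool(
  commands=[
    [[1, -0.001, 0, -0.005, 0.002, -0.02, 0], [1, -0.002, 0, -0.01, 0.005, -0.042, 0], [1, -0.003, 0, -0.015, 0.007, -0.063, 0], [1, -0.003, 0, -0.015, 0.007, -0.063, 0], [1, -0.003, 0, -0.015, 0.007, -0.063, 0]],
  ],
)

```text
time: 11.23
tcp_pos: [483.0, -244.6, 31.9]
tool_rot: [[-0.107, 0.994, -0.001], [0.994, 0.107, -0.0], [-0.0, -0.001, -1.0]]
force: [1.9, -1.0, -0.7]
gripper_width: 0.11
gripper_force: 60.6
```

```bash
python3 - <<'E'
from h import *
np.set_printoptions(precision=3,suppress=True)
s=sensors.read_state(); print(s["tcp_pos"],s["tool_rot"],s["force"],s["wrist_torque"])
E
```

```text
[ 482.952 -244.571   31.904] [[-0.107  0.994 -0.001]
 [ 0.994  0.107 -0.   ]
 [-0.    -0.001 -1.   ]] [ 1.89  -0.997 -0.7  ] [-0.022 -0.56   0.031]
```

>>> drive_tool(
  commands=[
    [[1, 0, 0, -0.003, 0.001, -0.015, 0], [1, 0, 0, -0.006, 0.003, -0.027, 0], [1, 0, 0, -0.006, 0.003, -0.027, 0]],
  ],
)

```text
time: 11.48
tcp_pos: [483.3, -244.6, 31.9]
tool_rot: [[-0.108, 0.994, 0.014], [0.994, 0.108, 0.001], [-0.001, 0.014, -1.0]]
force: [-4.8, 5.8, 29.8]
gripper_width: 0.105
gripper_force: 65.4
```

```bash
python3 - <<'E'
from h import *
np.set_printoptions(precision=3,suppress=True)
s=sensors.read_state(); print(s["tcp_pos"],s["tool_rot"],s["force"],s["wrist_torque"])
E
```

```text
[ 483.264 -244.589   31.855] [[-0.108  0.994  0.014]
 [ 0.994  0.108  0.001]
 [-0.001  0.014 -1.   ]] [-4.812  5.789 29.761] [1.055 1.84  0.038]
```

>>> drive_tool(
  commands=[
    [[1, 0, 0, 0.005, -0.003, 0.027, 0], [1, 0, 0, 0.005, -0.003, 0.027, 0], [0.5, 0, 0, 0.005, -0.003, 0.027, 0], [0, 0, 0, 0.005, -0.003, 0.027, 0], [-0.3, 0, 0, 0.005, -0.003, 0.027, 0], [-0.3, 0, 0, 0.005, -0.003, 0.027, 0], [-0.3, 0, 0, 0.005, -0.003, 0.027, 0], [-0.3, 0, 0, 0.005, -0.003, 0.027, 0]],
  ],
)

```text
time: 12.15
tcp_pos: [482.9, -244.6, 31.5]
tool_rot: [[-0.107, 0.994, -0.002], [0.994, 0.107, -0.0], [-0.0, -0.002, -1.0]]
force: [0.5, 0.3, -0.9]
gripper_width: 0.652
gripper_force: 0.0
```

>>> drive_tool(
  commands=[
    [[-0.3, 0, 0, 0.08, 0, 0, 0], [-0.3, 0, 0, 0.2, 0, 0, 0], [-0.5, 0, 0, 0.35, 0, 0, 0], [-0.5, 0, 0, 0.5, 0, 0, 0], [-0.5, 0, 0, 0.6, 0, 0, 0], [-0.5, 0, 0, 0.6, 0, 0, 0], [-0.5, 0, 0, 0.6, 0, 0, 0]],
  ],
)

```text
time: 12.73
tcp_pos: [483.8, -245.0, 182.9]
tool_rot: [[-0.107, 0.994, 0.001], [0.994, 0.107, -0.002], [-0.002, 0.001, -1.0]]
force: [0.4, -0.5, 0.2]
gripper_width: 0.749
gripper_force: 0.0
```

```bash
python3 - <<'E'
from h import *
c=imaging.camera("wrist"); import pickle; pickle.dump(c,open("j.pkl","wb"))
cv2.imwrite("pics/j.png",cv2.resize(c["img"][:,:,::-1],(800,600),interpolation=cv2.INTER_CUBIC))
E
```

```text
(no output)
```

View pics/j.png

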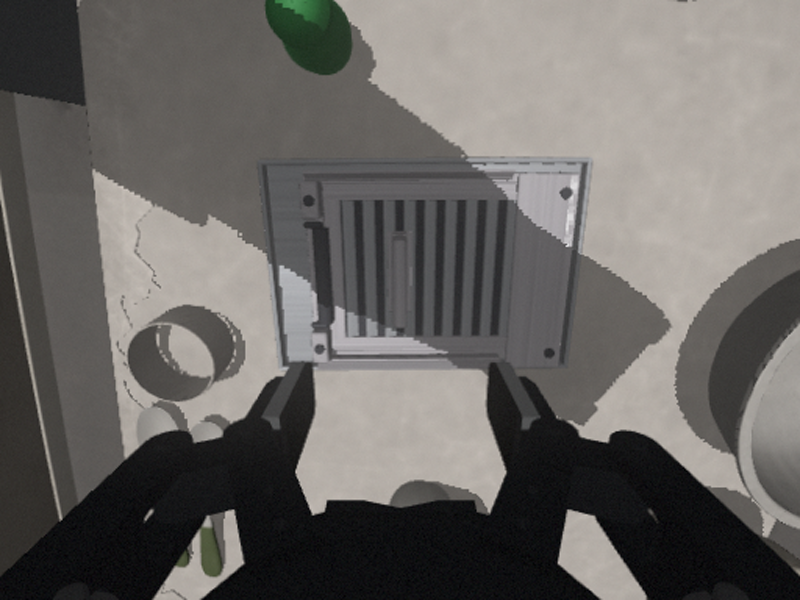

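The picture shows the filter flat between the guides. Its far edge is under the lip (j 518), and the roller (j 320,275) lies over its near edge. The shaker and other things are still standing. The hard bottoming at TCP z = 31.9 matches the expected 14 + 17.8 mm.

```bash
python3 -c "
from station import workorder
print(workorder.finish_job())"
```

```text
the job is handed in; nothing more can be done
None
```

The grease filter is back in the extractor: far edge slid under the lip to the stop, handle end pressed past the roller (peak force about 30 N as it bottomed), lying flat. The gripper is released and clear, nothing else was seen to move, and I handed the job in at about 13 s; it returned no verdict.

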